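# Sort the inspected meters and log the batch

## Robot

A 7-joint arm with a two-finger parallel gripper is mounted at the origin on the work surface. World frame = base frame: x ahead of the robot, y to its left, z up, the work surface at z = 0. Lengths are in m, angles in rad, forces in N, time in s.
With the tool pointing down it reaches from about 0.425 to 0.875 m from the base axis. Payload 4.7 kg.
Tool frame: the origin (TCP) lies on the centre line of the jaws, within the pads' length; the fingertips stand 14 mm ahead of it and the grasp point (between the pads) lies 5 mm behind it; z points along the fingers, y is the line along which they close (so a half turn about z gives the same grasp; the last joint's range is limited). The gripper opens to 87 mm and grips with 3 to 60 N. Pads are 19 mm wide; open, the fingers measure 117 mm over their backs; the gripper's body (75 mm by 190 mm) begins 51 mm behind the grasp point.
Start: joints at [-1.224, 0.321, -0.07, 1.45, 0.023, 1.371, -0.057], TCP at [0.212, 0.614, 0.214] pointing down, gripper open.
Joint ranges: [-2.86, 2.86], [-0.3, 2.09], [-1.38, 1.24], [0.06, 2.45], [-1.56, 4.7], [0.09, 2.05], [-2.69, 2.69]. Speed limits (rad/s): [2.57, 2.57, 3.14, 3.14, 3.14, 3.14, 3.14].

## Interface

Orientations are given as a rotation vector (axis times angle).
In Python, from bench import ctrl gives the robot as it stands.
- The arm moves only by the tool send_rows, never from a script. Its argument "steps" is a list of rows, each an object of numbers: "tx", "ty", "tz": the shift along the tool's x, y, z in units of 60 mm (1.0 is 60 mm); "turn": the turn about the tool's z in units of 8 degrees (1.0 is 8 degrees); "grip": the opening, from 0 (shut) to 1 (fully open). A call has 1 to 12 rows; each row shifts and turns the commanded pose from where the row before left it, along the tool's axes as they then stand; what a row does not reach is not made up. A row lasts 1/8 s, in which the tool goes at most 62.5 mm and 10.7 degrees, less where a joint would pass 70% of its speed; a pose out of reach is approached as far as the arm can. A call is refused whole if a number of a shift passes 1 or a number of a turn 1, either way. A call with a gripper value outside its range is refused whole. The fingers move at their own pace and stop on an object; "newtons" is the grip in N (left out, the last holds). Time passes only in rows, so rows that do not move let the fingers close. It gives the time, the measured TCP pose, the force, the opening and the grip force at its end, in the units of the state.
- ctrl.get_state(): the state, without advancing time (a new reading comes with each control period).
- ctrl.get_image(name): name is "side" or "top"; returns a dict with "pixels" (420x560x3 uint8, red, green, blue), "K" (3x3 intrinsics, pixels), "dist" ([k1, k2, p1, p2, k3] as OpenCV has them; the pictures are not rectified), "cam_to_world" (4x4, takes a point from camera to world coordinates). Camera axes: x right, y down, z forward; pixel columns grow to the right and rows downward; lengths in m; the calibration is good to about 2 mm. A picture is of the moment at which its call begins. There is no depth.
- ctrl.close_job(): hands the job in; it is judged then, once.
The state is a dict: "time": time; "joint_positions": joint angles; "qd": joint speeds; "joint_torque": joint torques, N m; "position": TCP position; "tool_rot": TCP orientation; "ft_force": force on the tool from outside, world axes, zero at the start; "torque": the same for the moment, N m; "grip_width": opening from 0.0 (shut) to 1.0 (fully open); "grip_force": force on a finger pad.
Only numpy, scipy, OpenCV 4.12 (cv2) and the standard library are available. Lean on these libraries where they do the work, as an engineer would, in place of code of your own. Each camera call takes 0.05 s, during which the arm holds its last target. There are 200 camera calls.

## Task

Sort the three handheld meters by the tag on their face: those with a round tag go into the tray with the round mark, the one with a cross-shaped tag into the tray with the cross mark, each lying flat and face up in its own nest, set down and not dropped. When all three are in place, log the batch on the recorder: press the round key fully down and let it come up, then press the cross-shaped key fully down and let it come up. Leave the glassware and the bottle standing where they are.

Things in the scene. Friction and masses are not known exactly. Their poses are not given: they have to be found in the camera images.
- meter_a: Handheld meter, black, 120 mm long (x) by 46 wide (y) by 34 high, 0.15-0.31 kg, lying face up on the bench; grip across the 46 mm at its middle. Origin: centre of underside, z up. On its face a grey-green screen at the +x end and, 30 mm from the middle towards -x, a flat white tag: a round disc 40 mm across (passed).
- meter_b: Handheld meter, black, 120 mm long (x) by 46 wide (y) by 34 high, 0.15-0.31 kg, lying face up on the bench; grip across the 46 mm at its middle. Origin: centre of underside, z up. On its face a grey-green screen at the +x end and, 30 mm from the middle towards -x, a flat white tag: a round disc 40 mm across (passed); the same as meter_a.
- meter_c: Handheld meter, black, 120 mm long (x) by 46 wide (y) by 34 high, 0.15-0.31 kg, lying face up on the bench; grip across the 46 mm at its middle. Origin: centre of underside, z up. On its face a grey-green screen at the +x end and, 30 mm from the middle towards -x, a flat white tag: a diagonal cross 48 mm from tip to tip of its bars (rejected).
- pass_tray: Grey tray fixed to the bench, 148 mm (x) by 164 (y): two nests side by side, each 140 (x) by 76 (y) inside; floor 5 mm and 4 mm thick walls 15 mm above the bench. A meter lies in a nest lengthwise along x, either way round. Origin: centre of the nests, at bench level. A black ledge, 60 mm long, at its +x end bears a flat white mark: a round disc 48 mm across (passed).
- reject_tray: Grey tray fixed to the bench, 148 mm (x) by 164 (y): two nests side by side, each 140 (x) by 76 (y) inside; floor 5 mm and 4 mm thick walls 15 mm above the bench. A meter lies in a nest lengthwise along x, either way round. Origin: centre of the nests, at bench level. A black ledge, 60 mm long, at its +x end bears a flat white mark: a diagonal cross, 60 mm bars (rejects).
- pass_tray_nest_left (a point): Centre of the floor of the +y nest of the pass_tray, 5 mm above the bench; axes as the tray's.
- pass_tray_nest_right (a point): Centre of the floor of the -y nest of the pass_tray, 5 mm above the bench; axes as the tray's.
- reject_tray_nest_left (a point): Centre of the floor of the +y nest of the reject_tray, 5 mm above the bench; axes as the tray's.
- reject_tray_nest_right (a point): Centre of the floor of the -y nest of the reject_tray, 5 mm above the bench; axes as the tray's.
- recorder: Grey bench recorder box fixed to the bench, 120 mm (its x) by 200 mm (its y) by 45 mm high, with a screen on its far (+x) half and two keys on its near (-x) half. Origin: centre of its underside.
- round_key_top (a point): Centre of the top face of the round key, 34 mm across, on the recorder's +y side (35 mm from its middle). White spring key; top face 60 mm above the bench, 15 mm proud of the recorder's top; 28 mm from the recorder's middle towards -x. Moves 6 mm straight down, about 5 N when fully down, springs back.
- cross_key_top (a point): Centre of the top face of the cross-shaped key (bars 42 mm by 14 mm, diagonal), on the recorder's -y side (35 mm from its middle). White spring key; top face 60 mm above the bench, 15 mm proud of the recorder's top; 28 mm from the recorder's middle towards -x. Moves 6 mm straight down, about 5 N when fully down, springs back.
- round_key (a joint): Travel of the round key in m: 0 up, 0.006 fully down.
- cross_key (a joint): Travel of the cross-shaped key in m: 0 up, 0.006 fully down.
- beaker: Bystander: glass beaker, 70 mm across, 90 mm high, beyond the recorder. Origin: centre of its underside.
- reagent_bottle: Bystander: clear bottle with a yellow cap, 64 mm across, 160 mm high, to the right of the trays. Origin: centre of its underside.
- petri_dish: Bystander: shallow glass dish, 90 mm across, 18 mm high, beyond the recorder. Origin: centre of its underside.

How it is judged:
By the outcome, as a careful person would: the job done as asked, in the order asked, and still so for the second after the job is handed in, with the robot touching nothing.
It also fails if it takes over 72 s, if anything falls off the work surface, if the arm or the gripper's body presses on something with over 40 N, if the wrist force passes 120 N, or if a joint passes its speed limit or range.

## Working session

There is one attempt and no reset: what is moved stays moved. The work goes in short steps, Python scripts to look and compute and a tool call to move; the robot and the scene stay as the last step left them, time stands still between calls to the robot, and variables do not carry over. Pictures are saved under pics/ and viewed, at most 10 in all, crops included, and the job is handed in when it is done.

Besides the shell and the picture viewer there is one more tool, called after "Emit:" by a JSON object that holds its "api" and its "payload", one argument or row to a line. send_rows: Moves the arm, as the interface text tells. Its arguments: {"type":"object","properties":{"steps":{"type":"array"},"newtons":{"type":"number"}},"required":["steps"]}

```bash
mkdir -p pics; python3 - <<'E'
from bench import ctrl
import cv2,numpy as np,pickle
s=ctrl.get_state();print(s['position'],s['tool_rot'],s['time'])
for n in("top","side"):
    d=ctrl.get_image(n);pickle.dump(d,open(n+'.pkl','wb'))
    cv2.imwrite(f'pics/{n}0.png',cv2.resize(d['pixels'][:,:,::-1],(800,600),interpolation=cv2.INTER_CUBIC))
    print(n,d['K'],d['dist'],d['cam_to_world'])
E
```

```text
[0.21222286 0.61375385 0.2128212 ] [-5.20288435e-01 -3.09799410e+00  3.08776637e-03] 0.0
top [[515.13979727   0.         277.94798607]
 [  0.         515.13979727 212.50309997]
 [  0.           0.           1.        ]] [-0.1252254  0.         0.         0.         0.       ] [[-0.00676912 -0.99094494  0.13409809  0.39246982]
 [-0.9999745   0.00640309 -0.00316069 -0.08253256]
 [ 0.00227343 -0.13411606 -0.99096302  1.62080852]
 [ 0.          0.          0.          1.        ]]
side [[393.77775534   0.         276.05031568]
 [  0.         393.77775534 211.2495552 ]
 [  0.           0.           1.        ]] [-0.02419845  0.          0.          0.          0.        ] [[-0.98005093 -0.14586533  0.13499433  0.45142919]
 [-0.198716    0.73107142 -0.6527224   0.56280662]
 [-0.00348093 -0.66652673 -0.745473    0.83443994]
 [ 0.          0.          0.          1.        ]]
```

View pics/top0.png

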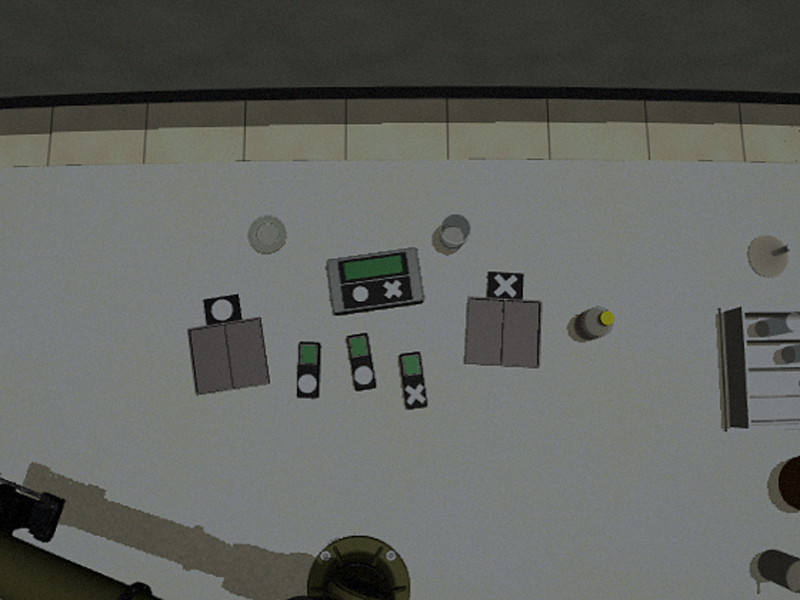

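View pics/side0.png

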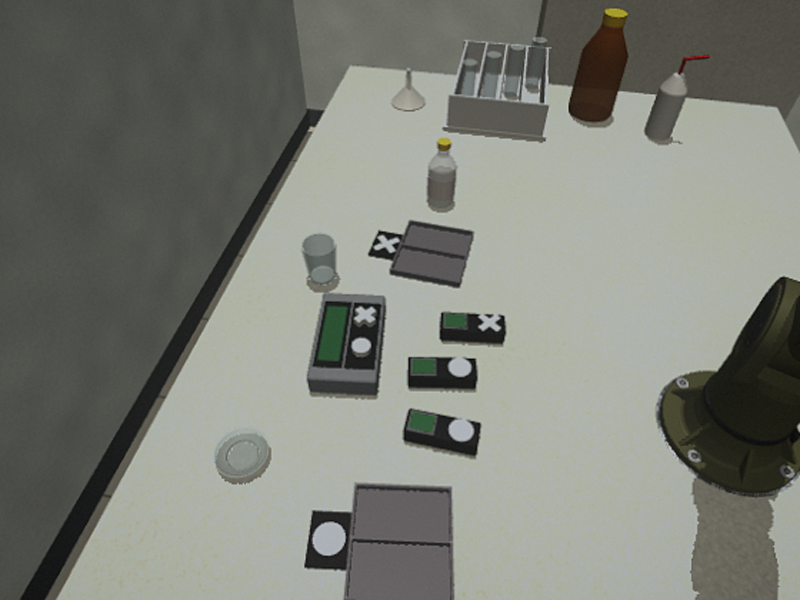

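The top view shows the pass tray at (229,356), the meters at (308,370) round, (361,362) round and (413,380) cross, the reject tray at (503,332) and the recorder at (376,280). I'll rectify to metric ortho views at each height.

```bash
cat > h.py <<'E'
import cv2,numpy as np
def ortho(d,z,x0=.85,y0=.38,w=760,h=500,s=1000.):
    # pixel (u,v) -> world x=x0-v/s, y=y0-u/s
    u,v=np.meshgrid(np.arange(w),np.arange(h))
    P=np.stack([x0-v/s,y0-u/s,np.full(u.shape,z)],-1).reshape(-1,3)
    T=np.linalg.inv(d['cam_to_world'])
    p=cv2.projectPoints(P,cv2.Rodrigues(T[:3,:3])[0],T[:3,3],d['K'],d['dist'])[0].reshape(h,w,2).astype(np.float32)
    return cv2.remap(d['pixels'],p[...,0],p[...,1],cv2.INTER_CUBIC)[:,:,::-1]
E
python3 - <<'E'
from h import *
import pickle
d=pickle.load(open('top.pkl','rb'))
for z in(.034,.015,.045,.06):
    o=ortho(d,z)
    if z==.034: cv2.imwrite('pics/o34.png',o)
    g=o.max(2)
    print('z',z)
    for nm,m in(('dark',(g<45)),('white',(o.min(2)>165))):
        m=cv2.morphologyEx(m.astype(np.uint8),cv2.MORPH_OPEN,np.ones((3,3)))
        for c in cv2.findContours(m,cv2.RETR_EXTERNAL,cv2.CHAIN_APPROX_NONE)[0]:
            (cx,cy),(w,h),a=cv2.minAreaRect(c)
            if 500<w*h<40000 and cv2.contourArea(c)>300: print(nm,'x %.3f y %.3f'%(.85-cy/1e3,.38-cx/1e3),'%.0f %.0f %.1f'%(w,h,a))
E
```

```text
z 0.034
dark x 0.391 y -0.126 18 46 81.5
dark x 0.434 y -0.016 23 46 83.0
dark x 0.463 y -0.116 77 46 81.9
dark x 0.491 y -0.007 64 46 80.2
dark x 0.466 y 0.105 48 119 2.5
dark x 0.499 y 0.360 111 8 82.9
dark x 0.599 y -0.046 7 194 82.2
dark x 0.597 y 0.296 57 78 81.3
dark x 0.633 y -0.042 54 151 82.2
dark x 0.645 y -0.349 25 56 3.0
dark x 0.647 y -0.311 53 57 3.4
dark x 0.688 y -0.035 52 151 81.9
z 0.015
dark x 0.391 y -0.126 18 46 81.5
dark x 0.435 y -0.015 24 47 80.5
dark x 0.463 y -0.116 78 46 82.6
dark x 0.467 y 0.108 48 121 2.5
dark x 0.502 y -0.004 84 47 81.0
dark x 0.499 y 0.365 112 7 82.5
dark x 0.601 y -0.046 7 196 82.1
dark x 0.600 y 0.300 58 79 81.3
dark x 0.636 y -0.042 55 153 82.4
dark x 0.648 y -0.353 26 56 3.7
dark x 0.651 y -0.313 54 58 2.1
dark x 0.692 y -0.034 53 153 81.9
z 0.045
dark x 0.391 y -0.125 17 45 81.0
dark x 0.434 y -0.016 22 46 80.3
dark x 0.462 y -0.116 76 46 82.5
dark x 0.489 y -0.007 61 47 79.4
dark x 0.465 y 0.104 47 118 2.4
dark x 0.497 y 0.357 110 6 82.3
dark x 0.597 y -0.046 7 192 82.4
dark x 0.596 y 0.293 57 78 81.2
dark x 0.631 y -0.042 54 150 82.2
dark x 0.644 y -0.348 24 55 3.0
dark x 0.646 y -0.309 53 57 2.4
dark x 0.686 y -0.035 52 150 81.7
z 0.06
dark x 0.391 y -0.125 17 46 81.5
dark x 0.433 y -0.017 22 45 81.5
dark x 0.461 y -0.116 76 45 81.7
dark x 0.489 y -0.008 64 46 79.7
dark x 0.464 y 0.102 47 118 2.3
dark x 0.497 y 0.353 109 6 82.2
dark x 0.595 y -0.047 7 191 82.4
dark x 0.594 y 0.289 56 77 81.0
dark x 0.629 y -0.043 53 149 82.3
dark x 0.641 y -0.345 24 54 2.7
dark x 0.643 y -0.307 52 56 3.5
dark x 0.683 y -0.035 51 148 82.1
```

View pics/o34.png

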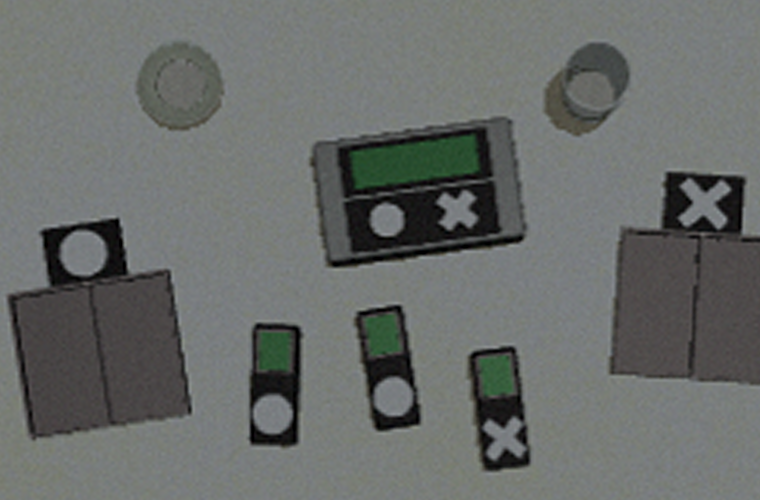

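The rectified view (1 mm/px) shows the meters' centres at about (275,385), (388,367) and (499,408), with the screens towards +x. The pass tray is about 9° counter-clockwise and the reject tray a few degrees clockwise. I'll fit these more precisely.

```bash
cat >> h.py <<'E'
def rect(o,box,x0,y0,thr):
    u0,u1,v0,v1=box
    m=(o[v0:v1,u0:u1].max(2)<thr).astype(np.uint8)
    m=cv2.morphologyEx(m,cv2.MORPH_CLOSE,np.ones((5,5)));m=cv2.morphologyEx(m,cv2.MORPH_OPEN,np.ones((7,7)))
    c=max(cv2.findContours(m,cv2.RETR_EXTERNAL,cv2.CHAIN_APPROX_NONE)[0],key=cv2.contourArea)
    (cx,cy),(w,h),a=cv2.minAreaRect(cv2.convexHull(c))
    if a>45:a-=90;w,h=h,w
    return 'x %.4f y %.4f yaw %.1f  (%.0f x %.0f)'%(x0-(cy+v0)/1e3,y0-(cx+u0)/1e3,-a,h,w)
E
python3 - <<'E'
from h import *
import pickle
d=pickle.load(open('top.pkl','rb'))
o=ortho(d,.034);print('bench',o[470,100:110].max(1))
for n,b in dict(A=(235,315,310,460),B=(342,435,290,445),C=(455,545,333,485)).items():print(n,[rect(o,b,.85,.38,t) for t in(55,75)])
o=ortho(d,.015,w=960,y0=.42)
print('pass',[rect(o,(0,250,261,460),.85,.42,t) for t in(80,88)])
print('rej',[rect(o,(640,845,229,420),.85,.42,t) for t in(80,88)])
cv2.imwrite('pics/trays.png',np.vstack([cv2.resize(o[190:450,:300],None,fx=2,fy=1),cv2.resize(o[190:450,620:920],None,fx=2,fy=1)]))
for z in(.003,.06): # marks/keys
  o=ortho(d,z,w=960,y0=.42);m=(o.min(2)>108).astype(np.uint8)
  n,_,st,ce=cv2.connectedComponentsWithStats(m)
  print(z,[('x %.3f y %.3f'%(.85-ce[i][1]/1e3,.42-ce[i][0]/1e3),st[i][2:].tolist()) for i in range(1,n) if 350<st[i][4]<5000])
E
```

```text
bench [123 124 126 127 127 126 125 125 126 127]
A ['x 0.4850 y 0.1050 yaw -0.0  (76 x 48)', 'x 0.4839 y 0.1045 yaw -3.0  (84 x 50)']
B ['x 0.4813 y -0.0085 yaw 8.1  (29 x 46)', 'x 0.5032 y -0.0041 yaw 10.4  (80 x 49)']
C ['x 0.4402 y -0.1190 yaw 1.5  (29 x 46)', 'x 0.4615 y -0.1163 yaw 6.8  (75 x 50)']
pass ['x 0.5093 y 0.2866 yaw 9.0  (173 x 167)', 'x 0.5091 y 0.2866 yaw 8.7  (174 x 168)']
rej ['x 0.5475 y -0.3188 yaw -3.7  (153 x 166)', 'x 0.5473 y -0.3191 yaw -3.8  (153 x 167)']
0.003 [('x 0.652 y -0.329', [51, 50, 1249]), ('x 0.645 y -0.077', [38, 39, 845]), ('x 0.635 y -0.005', [31, 32, 787]), ('x 0.601 y 0.304', [45, 44, 1581]), ('x 0.455 y -0.012', [36, 38, 1100]), ('x 0.437 y 0.112', [38, 37, 1118]), ('x 0.412 y -0.125', [41, 41, 839])]
0.06 [('x 0.642 y -0.320', [48, 48, 1167]), ('x 0.636 y -0.077', [37, 37, 781]), ('x 0.626 y -0.008', [29, 30, 727]), ('x 0.594 y 0.291', [43, 43, 1464]), ('x 0.452 y -0.014', [35, 37, 1023]), ('x 0.435 y 0.105', [38, 36, 1042]), ('x 0.412 y -0.123', [38, 40, 780])]
```

```bash
python3 - <<'E'
from h import *
import pickle
d=pickle.load(open('top.pkl','rb'))
o=ortho(d,.034);f=o.astype(int)
W=(o.min(2)>108).astype(np.uint8);G=((f[...,1]-f[...,2]>18)&(f[...,1]>50)).astype(np.uint8)
for n,(a,b,c,e) in dict(A=(235,315,310,460),B=(342,435,290,445),C=(455,545,333,485)).items():
    P=[]
    for M in(W,G):
        k,_,st,ce=cv2.connectedComponentsWithStats(M[c:e,a:b]);i=1+st[1:,4].argmax();P.append(np.array([.85-(ce[i][1]+c)/1e3,.38-(ce[i][0]+a)/1e3]))
    v=P[1]-P[0];L=np.hypot(*v);print(n,(P[0]+v/L*.03).round(4),'yaw %.1f'%np.degrees(np.arctan2(v[1],v[0])),L.round(4))
E
cat >> h.py <<'E'
T=dict(C=(.44,-.118,6.5),B=(.482,-.010,9.5),A=(.466,.106,-2))
def go(x,y,z,yaw):
    from bench import ctrl
    from scipy.spatial.transform import Rotation as R
    s=ctrl.get_state();M=R.from_rotvec(s['tool_rot']).as_matrix()
    cur=np.degrees(np.arctan2(M[1,1],M[0,1]))-90
    t=(yaw-cur+90)%180-90
    Rn=M@R.from_euler('z',-t,degrees=True).as_matrix()
    dd=Rn.T@(np.array([x,y,z])-s['position'])/.06
    print('t %.2f'%s['time'],'pos',s['position'].round(4),'yaw %.1f'%cur,'q7 %.2f'%s['joint_positions'][6],'| turn units %.2f'%(-t/8),'then shift units',dd.round(2),'F',s['ft_force'].round(1),'w',round(float(s['grip_width']),3))
E
```

```text
A [0.4956 0.1059] yaw -0.3 0.0335
B [ 0.5131 -0.0028] yaw 10.5 0.0326
C [ 0.4715 -0.1164] yaw 7.9 0.0333
```

```bash
python3 - <<'E'
from h import *
import pickle
d=pickle.load(open('top.pkl','rb'))
o=ortho(d,.034);f=o.astype(int)
W=(o.min(2)>108).astype(np.uint8);G=((f[...,1]-f[...,2]>18)&(f[...,1]>50)).astype(np.uint8)
for n,(a,b,c,e) in dict(A=(235,315,310,460),B=(342,435,290,445),C=(455,545,333,485)).items():
    P=[]
    for M in(W,G):
        k,_,st,ce=cv2.connectedComponentsWithStats(M[c:e,a:b]);ar=st[1:,4].copy();ar[ar>1700]=0;i=1+ar.argmax();P.append(np.array([.85-(ce[i][1]+c)/1e3,.38-(ce[i][0]+a)/1e3]));print(st[i][4],end=' ')
    v=P[1]-P[0];L=np.hypot(*v);print(n,(P[0]+v/L*.03).round(4),'yaw %.1f'%np.degrees(np.arctan2(v[1],v[0])),L.round(4))
from h import go
go(.441,-.118,.16,6.5);go(.466,.106,.16,-1.5)
E
```

```text
1082 1098 A [0.4661 0.107 ] yaw -1.9 0.0629
1051 1115 B [ 0.483  -0.0079] yaw 9.7 0.0631
807 1118 C [ 0.4418 -0.1201] yaw 7.2 0.0632
t 0.10 pos [0.2122 0.6138 0.213 ] yaw -19.1 q7 -0.06 | turn units -3.20 then shift units [ -2.41 -12.55   0.9 ] F [ 0.9  0.3 -0.1] w 1.0
t 0.10 pos [0.2122 0.6138 0.213 ] yaw -19.1 q7 -0.06 | turn units -2.20 then shift units [-4.45 -8.35  0.89] F [ 0.9  0.3 -0.1] w 1.0
```

Emit:
{"api": "send_rows", "payload": {
  "steps": [
    {"turn":-0.73,"grip":1},
    {"turn":-0.73,"grip":1},
    {"turn":-0.74,"grip":1},
    {"grip":1}
  ]
}}

```text
validation failed for argument at $.st...
```

Emit:
{"api": "send_rows", "payload": {
  "steps": [
    {"tx":-0.4,"ty":-0.75,"grip":1},
    {"tx":-0.4,"ty":-0.75,"grip":1},
    {"tx":-0.4,"ty":-0.75,"grip":1},
    {"tx":-0.4,"ty":-0.75,"grip":1},
    {"tx":-0.4,"ty":-0.75,"grip":1},
    {"tx":-0.4,"ty":-0.75,"grip":1},
    {"tx":-0.4,"ty":-0.75,"tz":0.3,"grip":1},
    {"tx":-0.4,"ty":-0.75,"tz":0.3,"grip":1},
    {"tx":-0.4,"ty":-0.75,"tz":0.3,"grip":1},
    {"tx":-0.4,"ty":-0.75,"grip":1},
    {"tx":-0.4,"ty":-0.75,"grip":1},
    {"grip":1}
  ]
}}

```text
validation failed for argument at $.st...
```

```bash
python3 -c "
from h import go
go(.466,.107,.03,-1.9)"
```

```text
t 0.10 pos [0.2122 0.6138 0.213 ] yaw -19.1 q7 -0.06 | turn units -2.15 then shift units [-4.51 -8.3   3.06] F [ 0.9  0.3 -0.1] w 1.0
```

Emit:
{"api": "send_rows", "payload": {
  "steps": [
    {"tx":0,"ty":0,"tz":0,"turn":-0.7,"grip":1},
    {"tx":0,"ty":0,"tz":0,"turn":-0.7,"grip":1},
    {"tx":0,"ty":0,"tz":0,"turn":-0.75,"grip":1}
  ]
}}

```text
time: 0.48
position: [0.2123, 0.614, 0.2133]
tool_rot: [-0.046, -3.141, 0.002]
ft_force: [-0.7, 0.5, 0.2]
grip_width: 1.004
grip_force: 0.0
```

Emit:
{"api": "send_rows", "payload": {
  "steps": [
    {"tx":-0.41,"ty":-0.75,"tz":0,"turn":0,"grip":1},
    {"tx":-0.41,"ty":-0.75,"tz":0,"turn":0,"grip":1},
    {"tx":-0.41,"ty":-0.75,"tz":0,"turn":0,"grip":1},
    {"tx":-0.41,"ty":-0.75,"tz":0,"turn":0,"grip":1},
    {"tx":-0.41,"ty":-0.75,"tz":0,"turn":0,"grip":1},
    {"tx":-0.41,"ty":-0.75,"tz":0,"turn":0,"grip":1},
    {"tx":-0.41,"ty":-0.75,"tz":0.2,"turn":0,"grip":1},
    {"tx":-0.41,"ty":-0.75,"tz":0.4,"turn":0,"grip":1},
    {"tx":-0.41,"ty":-0.75,"tz":0.4,"turn":0,"grip":1},
    {"tx":-0.41,"ty":-0.75,"tz":0.4,"turn":0,"grip":1},
    {"tx":-0.41,"ty":-0.8,"tz":0.1,"turn":0,"grip":1},
    {"tx":0,"ty":0,"tz":0,"turn":0,"grip":1}
  ]
}}

```text
time: 1.98
position: [0.4673, 0.1029, 0.1231]
tool_rot: [-0.064, -3.14, 0.003]
ft_force: [-0.4, 0.8, 0.4]
grip_width: 1.001
grip_force: 0.0
```

```bash
python3 -c "
from h import go
go(.466,.107,.03,-1.9)"
```

```text
t 1.98 pos [0.4673 0.1029 0.1231] yaw -2.3 q7 1.26 | turn units -0.05 then shift units [0.02 0.07 1.55] F [-0.4  0.8  0.4] w 1.001
```

Emit:
{"api": "send_rows", "payload": {
  "steps": [
    {"tx":0.02,"ty":0.07,"tz":0.4,"turn":0,"grip":1},
    {"tx":0,"ty":0,"tz":0.5,"turn":0,"grip":1},
    {"tx":0,"ty":0,"tz":0.4,"turn":0,"grip":1},
    {"tx":0,"ty":0,"tz":0.25,"turn":0,"grip":1},
    {"tx":0,"ty":0,"tz":0,"turn":0,"grip":1},
    {"tx":0,"ty":0,"tz":0,"turn":0,"grip":0.3},
    {"tx":0,"ty":0,"tz":0,"turn":0,"grip":0.3},
    {"tx":0,"ty":0,"tz":0,"turn":0,"grip":0.3},
    {"tx":0,"ty":0,"tz":0,"turn":0,"grip":0.3},
    {"tx":0,"ty":0,"tz":0,"turn":0,"grip":0.3},
    {"tx":0,"ty":0,"tz":0,"turn":0,"grip":0.3}
  ],
  "newtons": 25
}}

```text
time: 3.35
position: [0.4655, 0.112, 0.031]
tool_rot: [0.051, 3.141, 0.0]
ft_force: [0.1, -1.2, 0.3]
grip_width: 0.405
grip_force: 0.0
```

```bash
python3 - <<'E'
from bench import ctrl
import cv2,numpy as np
s=ctrl.get_state();print(s['grip_width'],s['grip_force'],s['position'])
a=ctrl.get_image('top')['pixels'][190:310,130:310,::-1];b=ctrl.get_image('side')['pixels'][170:350,220:400,::-1]
cv2.imwrite('pics/g1.png',np.hstack([cv2.resize(a,(400,267)),cv2.resize(b,(400,400))[:267*0+400][66:333]]))
s=ctrl.get_state();print(s['grip_width'],s['grip_force'],s['position'])
E
```

```text
0.4045558588283283 0.0 [0.46553786 0.1120204  0.03095979]
0.33924864981809544 0.0 [0.46553854 0.11200705 0.03094043]
```

View pics/g1.png

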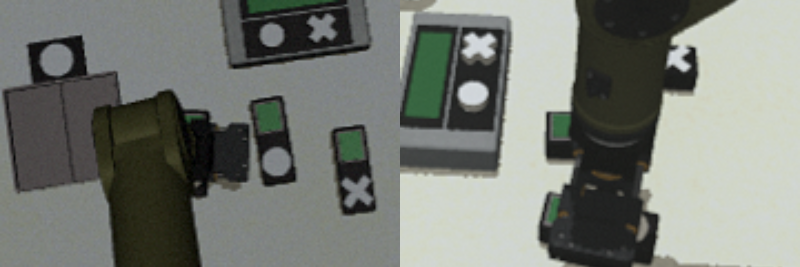

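Emit:
{"api": "send_rows", "payload": {
  "steps": [
    {"tx":0,"ty":0,"tz":0,"turn":0,"grip":0.3},
    {"tx":0,"ty":0,"tz":0,"turn":0,"grip":0.3},
    {"tx":0,"ty":0,"tz":0,"turn":0,"grip":0.3}
  ],
  "newtons": 25
}}

```text
time: 3.82
position: [0.4655, 0.112, 0.0309]
tool_rot: [-0.051, -3.141, -0.0]
ft_force: [-0.1, -0.6, -0.1]
grip_width: 0.304
grip_force: 0.0
```

```bash
python3 - <<'E'
from bench import ctrl
import cv2,numpy as np
d=ctrl.get_image('side');b=d['pixels'][240:340,260:360,::-1]
cv2.imwrite('pics/g2.png',cv2.resize(cv2.convertScaleAbs(b,alpha=1.8,beta=20),(600,600),interpolation=cv2.INTER_CUBIC))
T=np.linalg.inv(d['cam_to_world'])
P=np.array([[.466,.107,.034],[.466,.13,.034],[.466,.084,.034],[.4655,.112,.031]])
print((cv2.projectPoints(P,cv2.Rodrigues(T[:3,:3])[0],T[:3,3],d['K'],d['dist'])[0].reshape(-1,2)-[260,240])*6)
E
```

```text
[[304.50429617 349.20529746]
 [295.76531748 402.97698672]
 [312.95396832 297.16903363]
 [303.44446793 364.90376547]]
```

View pics/g2.png

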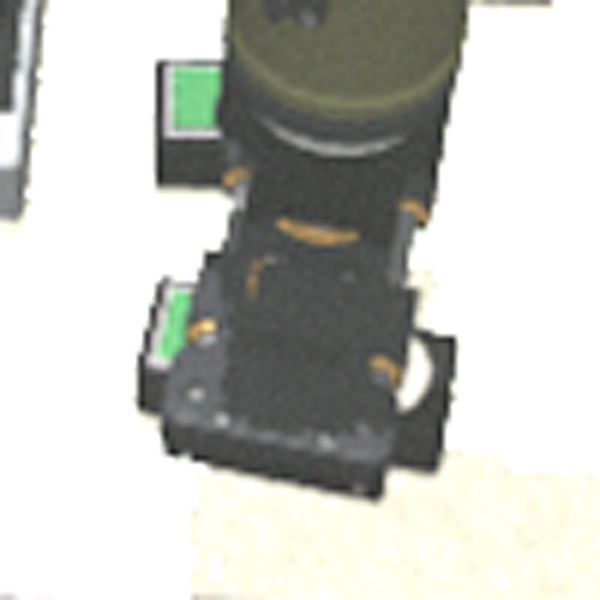

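The side crop shows the hand over meter A. The meter's ends stick out at about (165,340) and (430,400), so it is still under the hand. I'll close fully to see where the fingers stop.

Emit:
{"api": "send_rows", "payload": {
  "steps": [
    {"tx":0,"ty":0,"tz":0,"turn":0,"grip":0},
    {"tx":0,"ty":0,"tz":0,"turn":0,"grip":0},
    {"tx":0,"ty":0,"tz":0,"turn":0,"grip":0},
    {"tx":0,"ty":0,"tz":0,"turn":0,"grip":0}
  ],
  "newtons": 25
}}

```text
time: 4.38
position: [0.4656, 0.112, 0.031]
tool_rot: [0.051, 3.141, 0.0]
ft_force: [0.3, 0.1, -0.5]
grip_width: 0.01
grip_force: 0.0
```

Emit:
{"api": "send_rows", "payload": {
  "steps": [
    {"tx":0,"ty":0,"tz":-0.3,"turn":0,"grip":0},
    {"tx":0,"ty":0,"tz":-0.9,"turn":0,"grip":0},
    {"tx":0,"ty":0,"tz":-0.9,"turn":0,"grip":0},
    {"tx":0,"ty":0,"tz":-0.9,"turn":0,"grip":0},
    {"tx":0,"ty":0,"tz":0,"turn":0,"grip":0}
  ]
}}

```text
time: 5.0
position: [0.4684, 0.1129, 0.2157]
tool_rot: [0.051, 3.133, 0.006]
ft_force: [0.3, 1.1, -1.4]
grip_width: 0.005
grip_force: 0.0
```

```bash
python3 - <<'E'
from bench import ctrl
import cv2,numpy as np
s=ctrl.get_state();print(s['position'],s['grip_width'],s['tool_rot'])
d=ctrl.get_image('side');b=d['pixels'][180:370,240:420,::-1]
cv2.imwrite('pics/g3.png',cv2.resize(cv2.convertScaleAbs(b,alpha=1.6,beta=30),(568,600),interpolation=cv2.INTER_CUBIC))
E
```

```text
[0.46841732 0.11287849 0.21572551] 0.005247624978587278 [0.05105406 3.13265049 0.00635829]
```

View pics/g3.png

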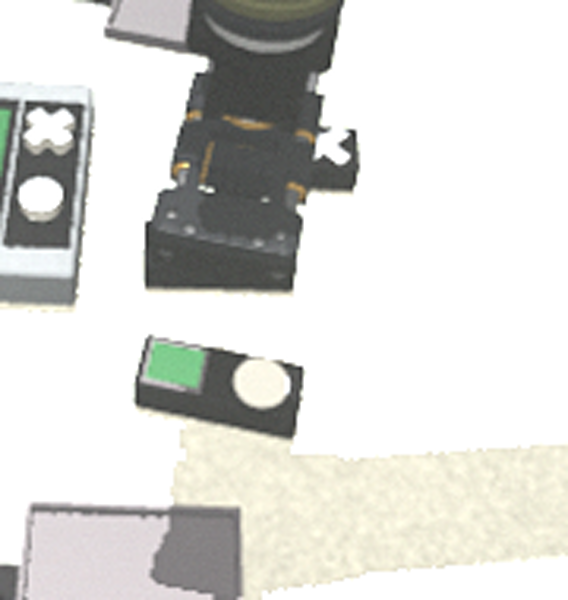

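```bash
python3 - <<'E'
from bench import ctrl
import cv2,numpy as np
s=ctrl.get_state()
from scipy.spatial.transform import Rotation as R
M=R.from_rotvec(s['tool_rot']).as_matrix();print(M.round(3),s['joint_positions'])
def loc(d,P):
    T=np.linalg.inv(d['cam_to_world']);return cv2.projectPoints(P,cv2.Rodrigues(T[:3,:3])[0],T[:3,3],d['K'],d['dist'])[0].reshape(-1,2)
t=s['position']
L=np.array([[a,b,c] for b in(-.095,.095) for a in(-.0375,.0375) for c in(-.056,)]+[[0,0,.014],[0,0,-.005]])
P=t+L@M.T
print(P.round(3))
d=ctrl.get_image('side');print('side crop',((loc(d,P)-[240,180])*600/190).round())
d=ctrl.get_image('top');
q=loc(d,P);c0=np.array([130,170]);print('top crop',((q-c0)*4).round())
b=d['pixels'][170:320,130:330,::-1];b=cv2.convertScaleAbs(b,alpha=1.8,beta=25)
cv2.imwrite('pics/g4.png',cv2.resize(b,(800,600),interpolation=cv2.INTER_CUBIC))
E
```

```text
[[-0.999  0.033  0.004]
 [ 0.033  0.999  0.002]
 [-0.004  0.002 -1.   ]] [-0.6476049  -0.05740537  0.34516082  1.87318148  0.01925349  1.3179913
  1.23047533]
[[0.501 0.016 0.269]
 [0.426 0.019 0.269]
 [0.507 0.206 0.269]
 [0.432 0.208 0.269]
 [0.467 0.112 0.199]
 [0.467 0.112 0.218]]
side crop [[212.  51.]
 [331.  71.]
 [148. 301.]
 [288. 329.]
 [238. 247.]
 [240. 229.]]
top crop [[436. 283.]
 [432. 398.]
 [149. 275.]
 [144. 389.]
 [304. 341.]
 [300. 340.]]
```

View pics/g4.png

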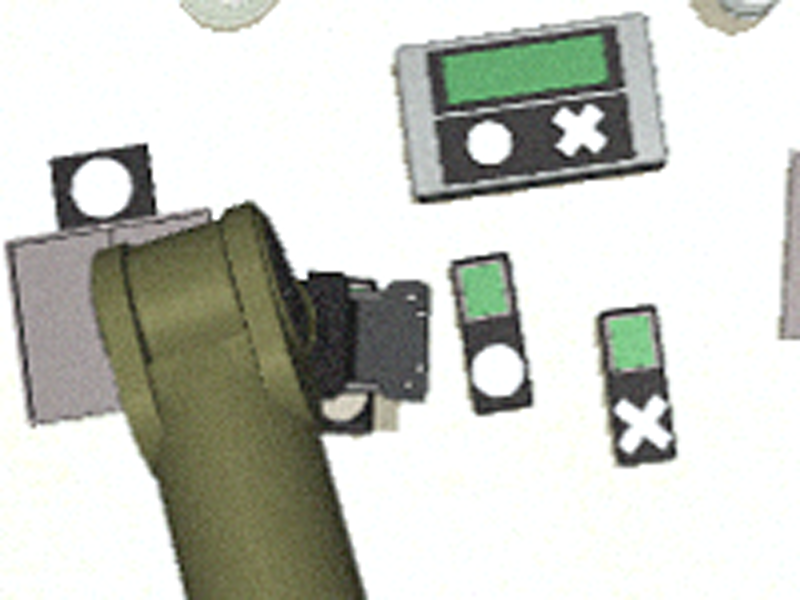

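```bash
python3 - <<'E'
import pickle,cv2,numpy as np
from scipy.spatial.transform import Rotation as R
d=pickle.load(open('side.pkl','rb'))
T=np.linalg.inv(d['cam_to_world'])
M=R.from_rotvec([-.051,-3.141,0]).as_matrix()
for z in(.031,.045,.06):
    L=np.array([[a,.095,-.056] for a in(-.0375,.0375)])
    P=np.array([.4655,.112,z])+L@M.T
    print(z,((cv2.projectPoints(P,cv2.Rodrigues(T[:3,:3])[0],T[:3,3],d['K'],d['dist'])[0].reshape(-1,2)-[260,240])*6).round())
E
```

```text
0.031 [[155. 505.]
 [375. 553.]]
0.045 [[156. 486.]
 [379. 534.]]
0.06 [[157. 465.]
 [383. 514.]]
```

Measured against the calibration, the hand appears about 20–40 mm higher in the side view than its reported pose. I'll probe with closed fingertips on meter A's flat face to find the offset.

Emit:
{"api": "send_rows", "payload": {
  "steps": [
    {"tx":0,"ty":0,"tz":0.8,"turn":0,"grip":0},
    {"tx":0,"ty":0,"tz":0.8,"turn":0,"grip":0},
    {"tx":0,"ty":0,"tz":0.8,"turn":0,"grip":0},
    {"tx":0,"ty":0,"tz":0.5,"turn":0,"grip":0},
    {"tx":0,"ty":0,"tz":0.1,"turn":0,"grip":0},
    {"tx":0,"ty":0,"tz":0,"turn":0,"grip":0},
    {"tx":0,"ty":0,"tz":0,"turn":0,"grip":0}
  ]
}}

```text
time: 6.02
position: [0.4666, 0.1124, 0.0321]
tool_rot: [0.051, 3.139, 0.001]
ft_force: [-0.3, 0.1, 0.3]
grip_width: 0.006
grip_force: 0.0
```

Emit:
{"api": "send_rows", "payload": {
  "steps": [
    {"tx":0,"ty":0,"tz":0.04,"turn":0,"grip":0},
    {"tx":0,"ty":0,"tz":0.04,"turn":0,"grip":0},
    {"tx":0,"ty":0,"tz":0,"turn":0,"grip":0}
  ]
}}

```text
time: 6.4
position: [0.4655, 0.112, 0.0262]
tool_rot: [-0.051, -3.141, -0.0]
ft_force: [0.0, 0.5, 0.5]
grip_width: 0.008
grip_force: 0.0
```

Emit:
{"api": "send_rows", "payload": {
  "steps": [
    {"tx":0,"ty":0,"tz":0.05,"turn":0,"grip":0},
    {"tx":0,"ty":0,"tz":0.05,"turn":0,"grip":0},
    {"tx":0,"ty":0,"tz":0,"turn":0,"grip":0}
  ]
}}

```text
time: 6.78
position: [0.4658, 0.1122, 0.0256]
tool_rot: [-0.052, -3.139, -0.003]
ft_force: [-17.4, -5.5, 47.4]
grip_width: 0.001
grip_force: 23.5
```

Emit:
{"api": "send_rows", "payload": {
  "steps": [
    {"tx":0,"ty":0,"tz":0.04,"turn":0,"grip":0},
    {"tx":0,"ty":0,"tz":0.04,"turn":0,"grip":0},
    {"tx":0,"ty":0,"tz":0,"turn":0,"grip":0}
  ]
}}

```text
time: 7.15
position: [0.4659, 0.1122, 0.0254]
tool_rot: [-0.052, -3.137, -0.005]
ft_force: [-32.2, -9.9, 85.9]
grip_width: 0.005
grip_force: 43.5
```

Contact came at a reading of z = 0.0258 with the tips on the 0.034 face, so true height is about 22 mm above what the reading implies. Backing off.

Emit:
{"api": "send_rows", "payload": {
  "steps": [
    {"tx":0,"ty":0,"tz":-0.3,"turn":0,"grip":0},
    {"tx":0,"ty":0,"tz":-0.7,"turn":0,"grip":1},
    {"tx":0,"ty":0,"tz":0,"turn":0,"grip":1},
    {"tx":0,"ty":0,"tz":0,"turn":0,"grip":1},
    {"tx":0,"ty":0,"tz":0,"turn":0,"grip":1},
    {"tx":0,"ty":0,"tz":0,"turn":0,"grip":1},
    {"tx":0,"ty":0,"tz":0,"turn":0,"grip":1},
    {"tx":0,"ty":0,"tz":0,"turn":0,"grip":1},
    {"tx":0,"ty":0,"tz":0,"turn":0,"grip":1},
    {"tx":0,"ty":0,"tz":0,"turn":0,"grip":1}
  ]
}}

```text
time: 8.4
position: [0.4656, 0.1121, 0.0754]
tool_rot: [0.051, 3.141, 0.0]
ft_force: [0.5, 0.3, 0.4]
grip_width: 0.938
grip_force: 0.0
```

```bash
python3 - <<'E'
from h import *
go(.466,.107,.007,-1.9)
E
```

```text
t 8.40 pos [0.4656 0.1121 0.0754] yaw -1.9 q7 1.28 | turn units 0.00 then shift units [-0.01 -0.08  1.14] F [0.5 0.3 0.4] w 0.938
```

Emit:
{"api": "send_rows", "payload": {
  "steps": [
    {"tx":0,"ty":-0.08,"tz":0.3,"turn":0,"grip":1},
    {"tx":0,"ty":0,"tz":0.4,"turn":0,"grip":1},
    {"tx":0,"ty":0,"tz":0.3,"turn":0,"grip":1},
    {"tx":0,"ty":0,"tz":0.14,"turn":0,"grip":1},
    {"tx":0,"ty":0,"tz":0,"turn":0,"grip":1},
    {"tx":0,"ty":0,"tz":0,"turn":0,"grip":1}
  ]
}}

```text
time: 9.15
position: [0.4661, 0.1075, 0.0077]
tool_rot: [0.051, 3.14, 0.001]
ft_force: [-0.4, 0.0, -0.1]
grip_width: 0.999
grip_force: 0.0
```

Emit:
{"api": "send_rows", "payload": {
  "steps": [
    {"tx":0,"ty":0,"tz":0,"turn":0,"grip":0.3},
    {"tx":0,"ty":0,"tz":0,"turn":0,"grip":0.3},
    {"tx":0,"ty":0,"tz":0,"turn":0,"grip":0.3},
    {"tx":0,"ty":0,"tz":0,"turn":0,"grip":0.3},
    {"tx":0,"ty":0,"tz":0,"turn":0,"grip":0.3},
    {"tx":0,"ty":0,"tz":0,"turn":0,"grip":0.3},
    {"tx":0,"ty":0,"tz":0,"turn":0,"grip":0.3}
  ],
  "newtons": 25
}}

```text
time: 10.02
position: [0.4654, 0.1072, 0.007]
tool_rot: [-0.051, -3.141, 0.0]
ft_force: [0.2, -1.1, 0.5]
grip_width: 0.521
grip_force: 25.0
```

Emit:
{"api": "send_rows", "payload": {
  "steps": [
    {"tx":0,"ty":0,"tz":-0.2,"turn":0,"grip":0.3},
    {"tx":0,"ty":0,"tz":-0.5,"turn":0,"grip":0.3},
    {"tx":0,"ty":0,"tz":-0.5,"turn":-0.35,"grip":0.3},
    {"tx":0,"ty":0,"tz":-0.2,"turn":-0.5,"grip":0.3},
    {"tx":0,"ty":0,"tz":0,"turn":-0.5,"grip":0.3},
    {"tx":0,"ty":0,"tz":0,"turn":0,"grip":0.3},
    {"tx":0,"ty":0,"tz":0,"turn":0,"grip":0.3}
  ]
}}

```text
time: 10.9
position: [0.4652, 0.1072, 0.091]
tool_rot: [0.243, -3.132, -0.0]
ft_force: [-0.5, -0.8, -1.6]
grip_width: 0.531
grip_force: 25.0
```

```bash
python3 - <<'E'
from h import *
go(.491,.325,.03,8.9)
E
```

```text
t 10.90 pos [0.4652 0.1072 0.091 ] yaw 8.9 q7 1.46 | turn units -0.01 then shift units [-0.99  3.52  1.02] F [-0.5 -0.8 -1.6] w 0.531
```

Emit:
{"api": "send_rows", "payload": {
  "steps": [
    {"tx":-0.1,"ty":0.3,"tz":0,"turn":0,"grip":0.3},
    {"tx":-0.17,"ty":0.6,"tz":0,"turn":0,"grip":0.3},
    {"tx":-0.2,"ty":0.75,"tz":0,"turn":0,"grip":0.3},
    {"tx":-0.2,"ty":0.75,"tz":0,"turn":0,"grip":0.3},
    {"tx":-0.2,"ty":0.7,"tz":0,"turn":0,"grip":0.3},
    {"tx":-0.12,"ty":0.42,"tz":0,"turn":0,"grip":0.3},
    {"tx":0,"ty":0,"tz":0.4,"turn":0,"grip":0.3},
    {"tx":0,"ty":0,"tz":0.4,"turn":0,"grip":0.3},
    {"tx":0,"ty":0,"tz":0.2,"turn":0,"grip":0.3},
    {"tx":0,"ty":0,"tz":0,"turn":0,"grip":0.3},
    {"tx":0,"ty":0,"tz":0,"turn":0,"grip":0.3}
  ]
}}

```text
time: 12.28
position: [0.4919, 0.3258, 0.0319]
tool_rot: [-0.244, 3.131, 0.002]
ft_force: [0.7, 0.2, -0.6]
grip_width: 0.525
grip_force: 25.0
```

```bash
python3 - <<'E'
from h import *
go(.491,.325,.012,8.9)
from bench import ctrl
d=ctrl.get_image('side');b=d['pixels'][320:420,200:330,::-1]
cv2.imwrite('pics/g5.png',cv2.resize(cv2.convertScaleAbs(b,alpha=1.6,beta=30),(780,600),interpolation=cv2.INTER_CUBIC))
E
```

```text
t 12.28 pos [0.4919 0.3258 0.0319] yaw 8.9 q7 1.17 | turn units 0.00 then shift units [ 0.02 -0.01  0.33] F [ 0.7  0.2 -0.6] w 0.525
```

Emit:
{"api": "send_rows", "payload": {
  "steps": [
    {"tx":0,"ty":0,"tz":0.15,"turn":0,"grip":0.3},
    {"tx":0,"ty":0,"tz":0.1,"turn":0,"grip":0.3},
    {"tx":0,"ty":0,"tz":0.05,"turn":0,"grip":0.3},
    {"tx":0,"ty":0,"tz":0,"turn":0,"grip":0.3},
    {"tx":0,"ty":0,"tz":0,"turn":0,"grip":0.3}
  ]
}}

```text
time: 12.95
position: [0.4914, 0.3252, 0.0131]
tool_rot: [-0.245, 3.132, 0.0]
ft_force: [0.1, 0.2, -1.6]
grip_width: 0.524
grip_force: 25.0
```

Emit:
{"api": "send_rows", "payload": {
  "steps": [
    {"tx":0,"ty":0,"tz":0.02,"turn":0,"grip":0.3},
    {"tx":0,"ty":0,"tz":0,"turn":0,"grip":0.3},
    {"tx":0,"ty":0,"tz":0,"turn":0,"grip":0.3}
  ]
}}

```text
time: 13.32
position: [0.4915, 0.3253, 0.012]
tool_rot: [-0.245, 3.131, 0.001]
ft_force: [0.3, -0.3, -0.9]
grip_width: 0.527
grip_force: 25.0
```

Emit:
{"api": "send_rows", "payload": {
  "steps": [
    {"tx":0,"ty":0,"tz":0.02,"turn":0,"grip":0.3},
    {"tx":0,"ty":0,"tz":0,"turn":0,"grip":0.3},
    {"tx":0,"ty":0,"tz":0,"turn":0,"grip":0.3}
  ]
}}

```text
time: 13.7
position: [0.4915, 0.3253, 0.012]
tool_rot: [-0.245, 3.132, 0.001]
ft_force: [-3.0, -0.7, 7.0]
grip_width: 0.526
grip_force: 25.0
```

Emit:
{"api": "send_rows", "payload": {
  "steps": [
    {"tx":0,"ty":0,"tz":0,"turn":0,"grip":0.72},
    {"tx":0,"ty":0,"tz":0,"turn":0,"grip":0.72},
    {"tx":0,"ty":0,"tz":0,"turn":0,"grip":0.72},
    {"tx":0,"ty":0,"tz":-0.2,"turn":0,"grip":0.72},
    {"tx":0,"ty":0,"tz":-0.5,"turn":0,"grip":0.72},
    {"tx":0,"ty":0,"tz":-0.7,"turn":0,"grip":1},
    {"tx":0,"ty":0,"tz":0,"turn":0,"grip":1}
  ]
}}

```text
time: 14.58
position: [0.494, 0.3269, 0.0993]
tool_rot: [-0.244, 3.125, 0.007]
ft_force: [0.6, -0.7, -0.7]
grip_width: 0.864
grip_force: 0.0
```

```bash
python3 - <<'E'
from h import *
go(.483,-.008,.007,9.7)
from bench import ctrl
d=ctrl.get_image('side');b=d['pixels'][300:420,200:360,::-1]
cv2.imwrite('pics/g5.png',cv2.resize(cv2.convertScaleAbs(b,alpha=1.6,beta=30),(800,600),interpolation=cv2.INTER_CUBIC))
E
```

```text
t 14.57 pos [0.494  0.3269 0.0993] yaw 8.9 q7 1.15 | turn units -0.10 then shift units [ 1.13 -5.48  1.51] F [ 0.6 -0.7 -0.7] w 0.864
```

View pics/g5.png

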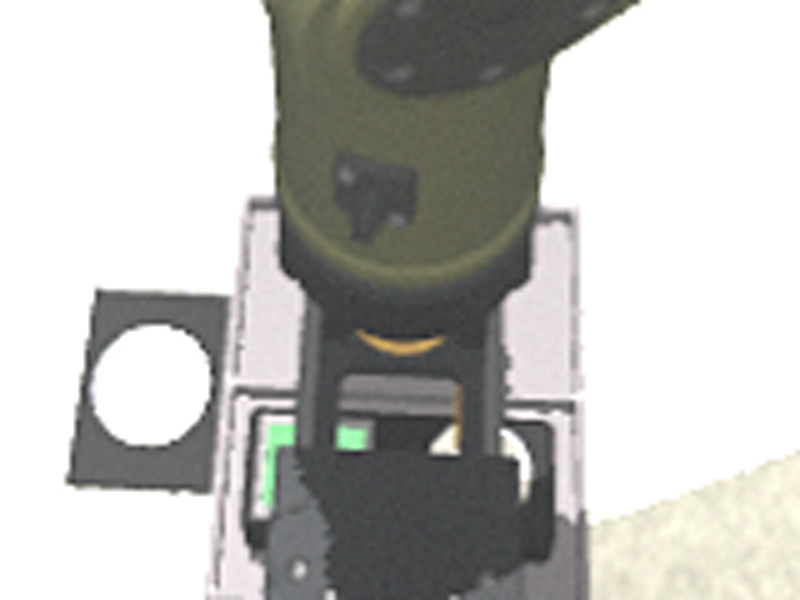

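Meter A lies inside the +y nest, spanning about (250–550, 410–550), with clear floor around it. Next is B.

Emit:
{"api": "send_rows", "payload": {
  "steps": [
    {"tx":0.1,"ty":-0.4,"tz":0,"turn":-0.1,"grip":1},
    {"tx":0.15,"ty":-0.75,"tz":0,"turn":0,"grip":1},
    {"tx":0.15,"ty":-0.8,"tz":0,"turn":0,"grip":1},
    {"tx":0.15,"ty":-0.8,"tz":0,"turn":0,"grip":1},
    {"tx":0.15,"ty":-0.8,"tz":0,"turn":0,"grip":1},
    {"tx":0.15,"ty":-0.8,"tz":0,"turn":0,"grip":1},
    {"tx":0.15,"ty":-0.7,"tz":0,"turn":0,"grip":1},
    {"tx":0.1,"ty":-0.42,"tz":0.4,"turn":0,"grip":1},
    {"tx":0,"ty":0,"tz":0.2,"turn":0,"grip":1},
    {"tx":0,"ty":0,"tz":0,"turn":0,"grip":1},
    {"tx":0,"ty":0,"tz":0,"turn":0,"grip":1}
  ]
}}

```text
time: 16.0
position: [0.4817, -0.008, 0.0588]
tool_rot: [-0.27, 3.13, 0.0]
ft_force: [0.2, 0.4, -0.2]
grip_width: 1.001
grip_force: 0.0
```

```bash
python3 - <<'E'
from h import *
go(.483,-.008,.007,9.7)
E
```

```text
t 16.00 pos [ 0.4817 -0.008   0.0588] yaw 9.9 q7 1.76 | turn units 0.02 then shift units [-0.02 -0.    0.86] F [ 0.2  0.4 -0.2] w 1.001
```

Emit:
{"api": "send_rows", "payload": {
  "steps": [
    {"tx":-0.02,"ty":0,"tz":0.3,"turn":0,"grip":1},
    {"tx":0,"ty":0,"tz":0.35,"turn":0,"grip":1},
    {"tx":0,"ty":0,"tz":0.2,"turn":0,"grip":1},
    {"tx":0,"ty":0,"tz":0,"turn":0,"grip":1},
    {"tx":0,"ty":0,"tz":0,"turn":0,"grip":0.3},
    {"tx":0,"ty":0,"tz":0,"turn":0,"grip":0.3},
    {"tx":0,"ty":0,"tz":0,"turn":0,"grip":0.3},
    {"tx":0,"ty":0,"tz":0,"turn":0,"grip":0.3},
    {"tx":0,"ty":0,"tz":0,"turn":0,"grip":0.3},
    {"tx":0,"ty":0,"tz":0,"turn":0,"grip":0.3},
    {"tx":0,"ty":0,"tz":0,"turn":0,"grip":0.3}
  ],
  "newtons": 25
}}

```text
time: 17.38
position: [0.4826, -0.0092, 0.0077]
tool_rot: [-0.266, 3.13, 0.0]
ft_force: [-1.0, 0.3, 1.5]
grip_width: 0.526
grip_force: 25.0
```

Emit:
{"api": "send_rows", "payload": {
  "steps": [
    {"tx":0,"ty":0,"tz":-0.2,"turn":0,"grip":0.3},
    {"tx":0,"ty":0,"tz":-0.5,"turn":0,"grip":0.3},
    {"tx":0,"ty":0,"tz":-0.5,"turn":0.1,"grip":0.3},
    {"tx":-0.1,"ty":0.4,"tz":-0.2,"turn":0,"grip":0.3},
    {"tx":-0.17,"ty":0.7,"tz":0,"turn":0,"grip":0.3},
    {"tx":-0.2,"ty":0.75,"tz":0,"turn":0,"grip":0.3},
    {"tx":-0.2,"ty":0.75,"tz":0,"turn":0,"grip":0.3},
    {"tx":-0.2,"ty":0.75,"tz":0,"turn":0,"grip":0.3},
    {"tx":-0.15,"ty":0.5,"tz":0,"turn":0,"grip":0.3},
    {"tx":0,"ty":0.25,"tz":0,"turn":0,"grip":0.3},
    {"tx":0,"ty":0,"tz":0.4,"turn":0,"grip":0.3},
    {"tx":0,"ty":0,"tz":0.3,"turn":0,"grip":0.3}
  ]
}}

```text
time: 18.88
position: [0.5043, 0.2419, 0.0487]
tool_rot: [0.243, -3.131, 0.002]
ft_force: [-0.6, -1.4, -2.4]
grip_width: 0.526
grip_force: 25.0
```

Emit:
{"api": "send_rows", "payload": {
  "steps": [
    {"tx":0,"ty":0,"tz":0,"turn":0,"grip":0.3},
    {"tx":0,"ty":0,"tz":0,"turn":0,"grip":0.3}
  ]
}}

```text
time: 19.12
position: [0.5053, 0.2427, 0.0501]
tool_rot: [-0.243, 3.132, 0.0]
ft_force: [-0.6, -0.3, -2.8]
grip_width: 0.529
grip_force: 25.0
```

```bash
python3 - <<'E'
from h import *
go(.503,.246,.0127,8.9)
E
```

```text
t 19.12 pos [0.5053 0.2427 0.0501] yaw 8.9 q7 1.30 | turn units -0.00 then shift units [0.03 0.06 0.62] F [-0.6 -0.3 -2.8] w 0.529
```

Emit:
{"api": "send_rows", "payload": {
  "steps": [
    {"tx":0.03,"ty":0.05,"tz":0.2,"turn":0,"grip":0.3},
    {"tx":0,"ty":0,"tz":0.25,"turn":0,"grip":0.3},
    {"tx":0,"ty":0,"tz":0.1,"turn":0,"grip":0.3},
    {"tx":0,"ty":0,"tz":0.05,"turn":0,"grip":0.3},
    {"tx":0,"ty":0,"tz":0,"turn":0,"grip":0.3},
    {"tx":0,"ty":0,"tz":0.01,"turn":0,"grip":0.3},
    {"tx":0,"ty":0,"tz":0,"turn":0,"grip":0.3}
  ]
}}

```text
time: 20.0
position: [0.5028, 0.246, 0.0132]
tool_rot: [-0.245, 3.132, 0.0]
ft_force: [0.5, -0.3, -1.8]
grip_width: 0.523
grip_force: 25.0
```

Emit:
{"api": "send_rows", "payload": {
  "steps": [
    {"tx":0,"ty":0,"tz":0.015,"turn":0,"grip":0.3},
    {"tx":0,"ty":0,"tz":0.01,"turn":0,"grip":0.3},
    {"tx":0,"ty":0,"tz":0,"turn":0,"grip":0.3}
  ]
}}

```text
time: 20.38
position: [0.5028, 0.246, 0.0127]
tool_rot: [-0.245, 3.132, 0.001]
ft_force: [-3.8, -1.9, 6.1]
grip_width: 0.53
grip_force: 25.0
```

Emit:
{"api": "send_rows", "payload": {
  "steps": [
    {"tx":0,"ty":0,"tz":0,"turn":0,"grip":0.7},
    {"tx":0,"ty":0,"tz":0,"turn":0,"grip":0.7},
    {"tx":0,"ty":0,"tz":0,"turn":0,"grip":0.7},
    {"tx":0,"ty":0,"tz":-0.2,"turn":0,"grip":0.7},
    {"tx":0,"ty":0,"tz":-0.5,"turn":0,"grip":0.7},
    {"tx":0,"ty":0,"tz":-0.7,"turn":0.2,"grip":1},
    {"tx":0,"ty":0,"tz":0,"turn":0,"grip":1}
  ]
}}

```text
time: 21.25
position: [0.5055, 0.2473, 0.1]
tool_rot: [-0.2, 3.128, 0.006]
ft_force: [1.2, -0.2, 0.3]
grip_width: 0.846
grip_force: 0.0
```

Emit:
{"api": "send_rows", "payload": {
  "steps": [
    {"tx":0.12,"ty":-0.4,"tz":0,"turn":0,"grip":1},
    {"tx":0.2,"ty":-0.7,"tz":0,"turn":0,"grip":1},
    {"tx":0.25,"ty":-0.8,"tz":0,"turn":0,"grip":1},
    {"tx":0.25,"ty":-0.8,"tz":0,"turn":0,"grip":1},
    {"tx":0.25,"ty":-0.8,"tz":0,"turn":0,"grip":1},
    {"tx":0.25,"ty":-0.8,"tz":0,"turn":0,"grip":1},
    {"tx":0.2,"ty":-0.7,"tz":0,"turn":0,"grip":1},
    {"tx":0.15,"ty":-0.6,"tz":0,"turn":0,"grip":1},
    {"tx":0.1,"ty":-0.33,"tz":0.3,"turn":0,"grip":1},
    {"tx":0,"ty":0,"tz":0.3,"turn":0,"grip":1},
    {"tx":0,"ty":0,"tz":0,"turn":0,"grip":1},
    {"tx":0,"ty":0,"tz":0,"turn":0,"grip":1}
  ]
}}

```text
time: 22.75
position: [0.4422, -0.1207, 0.0595]
tool_rot: [0.201, -3.135, -0.0]
ft_force: [-0.1, -0.2, 0.5]
grip_width: 1.0
grip_force: 0.0
```

```bash
python3 - <<'E'
from h import *
go(.442,-.120,.007,7.2)
E
```

```text
t 22.75 pos [ 0.4422 -0.1207  0.0595] yaw 7.3 q7 1.94 | turn units 0.02 then shift units [0.   0.01 0.87] F [-0.1 -0.2  0.5] w 1.0
```

Emit:
{"api": "send_rows", "payload": {
  "steps": [
    {"tx":0,"ty":0.01,"tz":0.3,"turn":0,"grip":1},
    {"tx":0,"ty":0,"tz":0.35,"turn":0,"grip":1},
    {"tx":0,"ty":0,"tz":0.21,"turn":0,"grip":1},
    {"tx":0,"ty":0,"tz":0,"turn":0,"grip":1},
    {"tx":0,"ty":0,"tz":0,"turn":0,"grip":0.3},
    {"tx":0,"ty":0,"tz":0,"turn":0,"grip":0.3},
    {"tx":0,"ty":0,"tz":0,"turn":0,"grip":0.3},
    {"tx":0,"ty":0,"tz":0,"turn":0,"grip":0.3},
    {"tx":0,"ty":0,"tz":0,"turn":0,"grip":0.3},
    {"tx":0,"ty":0,"tz":0,"turn":0,"grip":0.3},
    {"tx":0,"ty":0,"tz":0,"turn":0,"grip":0.3}
  ],
  "newtons": 25
}}

```text
time: 24.12
position: [0.4427, -0.12, 0.008]
tool_rot: [-0.201, 3.135, 0.0]
ft_force: [-0.7, 0.3, 1.9]
grip_width: 0.525
grip_force: 25.0
```

Emit:
{"api": "send_rows", "payload": {
  "steps": [
    {"tx":0,"ty":0,"tz":-0.2,"turn":0,"grip":0.3},
    {"tx":0,"ty":0,"tz":-0.5,"turn":0,"grip":0.3},
    {"tx":0,"ty":0,"tz":-0.5,"turn":0.4,"grip":0.3},
    {"tx":0,"ty":0,"tz":-0.2,"turn":0.5,"grip":0.3},
    {"tx":0,"ty":0,"tz":0,"turn":0.47,"grip":0.3},
    {"tx":-0.3,"ty":-0.4,"tz":0,"turn":0,"grip":0.3},
    {"tx":-0.5,"ty":-0.65,"tz":0,"turn":0,"grip":0.3},
    {"tx":-0.5,"ty":-0.65,"tz":0,"turn":0,"grip":0.3},
    {"tx":-0.4,"ty":-0.55,"tz":0,"turn":0,"grip":0.3},
    {"tx":-0.23,"ty":-0.3,"tz":0,"turn":0,"grip":0.3},
    {"tx":0,"ty":0,"tz":0.4,"turn":0,"grip":0.3},
    {"tx":0,"ty":0,"tz":0.3,"turn":0,"grip":0.3}
  ]
}}

```text
time: 25.62
position: [0.548, -0.2797, 0.0489]
tool_rot: [-0.1, -3.139, -0.001]
ft_force: [0.3, -0.2, -1.8]
grip_width: 0.521
grip_force: 25.0
```

Emit:
{"api": "send_rows", "payload": {
  "steps": [
    {"tx":0,"ty":0,"tz":0,"turn":0,"grip":0.3},
    {"tx":0,"ty":0,"tz":0,"turn":0,"grip":0.3}
  ]
}}

```text
time: 25.88
position: [0.5488, -0.2797, 0.0505]
tool_rot: [0.099, 3.139, 0.0]
ft_force: [0.8, -0.7, -1.4]
grip_width: 0.528
grip_force: 25.0
```

```bash
python3 - <<'E'
from h import *
go(.5486,-.280,.013,-3.7)
E
```

```text
t 25.88 pos [ 0.5488 -0.2797  0.0505] yaw -3.6 q7 2.17 | turn units 0.01 then shift units [ 0.   -0.    0.63] F [ 0.8 -0.7 -1.4] w 0.528
```

Emit:
{"api": "send_rows", "payload": {
  "steps": [
    {"tx":0,"ty":0,"tz":0.2,"turn":0,"grip":0.3},
    {"tx":0,"ty":0,"tz":0.25,"turn":0,"grip":0.3},
    {"tx":0,"ty":0,"tz":0.1,"turn":0,"grip":0.3},
    {"tx":0,"ty":0,"tz":0.05,"turn":0,"grip":0.3},
    {"tx":0,"ty":0,"tz":0,"turn":0,"grip":0.3},
    {"tx":0,"ty":0,"tz":0.015,"turn":0,"grip":0.3},
    {"tx":0,"ty":0,"tz":0,"turn":0,"grip":0.3}
  ]
}}

```text
time: 26.75
position: [0.5486, -0.28, 0.0131]
tool_rot: [0.099, 3.14, -0.0]
ft_force: [0.9, 0.2, -2.4]
grip_width: 0.531
grip_force: 25.0
```

Emit:
{"api": "send_rows", "payload": {
  "steps": [
    {"tx":0,"ty":0,"tz":0.015,"turn":0,"grip":0.3},
    {"tx":0,"ty":0,"tz":0.015,"turn":0,"grip":0.3},
    {"tx":0,"ty":0,"tz":0,"turn":0,"grip":0.3}
  ]
}}

```text
time: 27.12
position: [0.5487, -0.28, 0.013]
tool_rot: [0.099, 3.139, 0.001]
ft_force: [-4.2, 2.8, 10.7]
grip_width: 0.525
grip_force: 25.0
```

Emit:
{"api": "send_rows", "payload": {
  "steps": [
    {"tx":0,"ty":0,"tz":0,"turn":0,"grip":0.7},
    {"tx":0,"ty":0,"tz":0,"turn":0,"grip":0.7},
    {"tx":0,"ty":0,"tz":0,"turn":0,"grip":0.7},
    {"tx":0,"ty":0,"tz":-0.2,"turn":0,"grip":0.7},
    {"tx":0,"ty":0,"tz":-0.5,"turn":0,"grip":0.7},
    {"tx":0,"ty":0,"tz":-0.7,"turn":0,"grip":0.7},
    {"tx":0,"ty":0,"tz":-0.4,"turn":0,"grip":0},
    {"tx":0,"ty":0,"tz":0,"turn":0,"grip":0}
  ]
}}

```text
time: 28.12
position: [0.5501, -0.281, 0.1221]
tool_rot: [0.099, 3.135, -0.002]
ft_force: [-0.5, 0.1, -0.2]
grip_width: 0.551
grip_force: 0.0
```

Emit:
{"api": "send_rows", "payload": {
  "steps": [
    {"tx":-0.1,"ty":0.4,"tz":0,"turn":0,"grip":0},
    {"tx":-0.2,"ty":0.8,"tz":0,"turn":0,"grip":0},
    {"tx":-0.2,"ty":0.8,"tz":0,"turn":0,"grip":0},
    {"tx":-0.2,"ty":0.8,"tz":0,"turn":0,"grip":0},
    {"tx":-0.15,"ty":0.8,"tz":0,"turn":0,"grip":0},
    {"tx":-0.1,"ty":0.6,"tz":0,"turn":0,"grip":0},
    {"tx":-0.05,"ty":0.4,"tz":0,"turn":0,"grip":0},
    {"tx":0,"ty":0,"tz":0,"turn":0,"grip":0},
    {"tx":0,"ty":0,"tz":0,"turn":0,"grip":0},
    {"tx":0,"ty":0,"tz":0,"turn":0,"grip":0}
  ]
}}

```text
time: 29.38
position: [0.6254, -0.0106, 0.1191]
tool_rot: [-0.104, -3.14, 0.001]
ft_force: [0.6, -0.7, -0.8]
grip_width: 0.005
grip_force: 0.0
```

```bash
python3 - <<'E'
from h import *
go(.626,-.008,.06,-3.6)
from bench import ctrl
d=ctrl.get_image('top');o=ortho(d,.039,w=960,y0=.42)
o=cv2.convertScaleAbs(o,alpha=1.6,beta=20)
cv2.imwrite('pics/f.png',cv2.resize(o[100:480],None,fx=.83,fy=.83))
E
```

```text
t 29.38 pos [ 0.6254 -0.0106  0.1191] yaw -3.8 q7 1.65 | turn units -0.02 then shift units [-0.01  0.04  0.98] F [ 0.6 -0.7 -0.8] w 0.005
```

View pics/f.png

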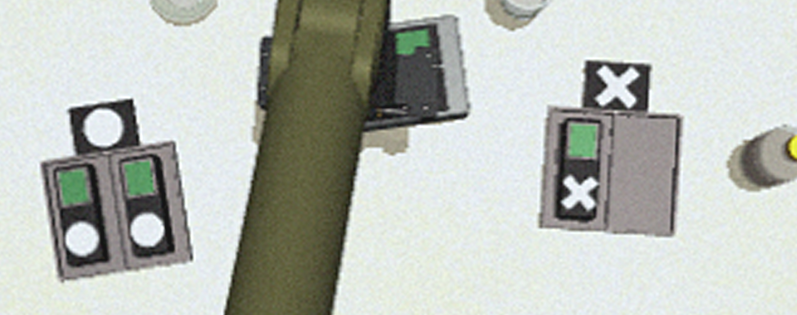

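All three meters are seated in their nests: two round ones at about (75,215) and (145,205), and the cross one at (580,170). Pressing the round key now.

Emit:
{"api": "send_rows", "payload": {
  "steps": [
    {"tx":-0.01,"ty":0.04,"tz":0.4,"turn":0,"grip":0},
    {"tx":0,"ty":0,"tz":0.4,"turn":0,"grip":0},
    {"tx":0,"ty":0,"tz":0.2,"turn":0,"grip":0},
    {"tx":0,"ty":0,"tz":0.1,"turn":0,"grip":0},
    {"tx":0,"ty":0,"tz":0.05,"turn":0,"grip":0},
    {"tx":0,"ty":0,"tz":0,"turn":0,"grip":0},
    {"tx":0,"ty":0,"tz":0,"turn":0,"grip":0}
  ]
}}

```text
time: 30.3
position: [0.6271, -0.0061, 0.0509]
tool_rot: [0.1, 3.139, 0.0]
ft_force: [0.6, -1.5, 0.8]
grip_width: 0.008
grip_force: 0.5
```

Emit:
{"api": "send_rows", "payload": {
  "steps": [
    {"tx":0,"ty":0,"tz":0.05,"turn":0,"grip":0},
    {"tx":0,"ty":0,"tz":0.05,"turn":0,"grip":0},
    {"tx":0,"ty":0,"tz":0.02,"turn":0,"grip":0},
    {"tx":0,"ty":0,"tz":0,"turn":0,"grip":0},
    {"tx":0,"ty":0,"tz":0,"turn":0,"grip":0}
  ]
}}

```text
time: 30.92
position: [0.6273, -0.006, 0.0462]
tool_rot: [0.1, 3.139, 0.002]
ft_force: [-5.8, -0.5, 19.7]
grip_width: 0.004
grip_force: 9.5
```

Emit:
{"api": "send_rows", "payload": {
  "steps": [
    {"tx":0,"ty":0,"tz":-0.1,"turn":0,"grip":0},
    {"tx":0,"ty":0,"tz":-0.4,"turn":0,"grip":0},
    {"tx":0,"ty":0,"tz":-0.4,"turn":0,"grip":0},
    {"tx":-0.07,"ty":-0.4,"tz":0,"turn":0,"grip":0},
    {"tx":-0.08,"ty":-0.4,"tz":0,"turn":0,"grip":0},
    {"tx":-0.07,"ty":-0.37,"tz":0,"turn":0,"grip":0},
    {"tx":0,"ty":0,"tz":0,"turn":0,"grip":0},
    {"tx":0,"ty":0,"tz":0,"turn":0,"grip":0},
    {"tx":0,"ty":0,"tz":0.4,"turn":0,"grip":0},
    {"tx":0,"ty":0,"tz":0.22,"turn":0,"grip":0},
    {"tx":0,"ty":0,"tz":0,"turn":0,"grip":0},
    {"tx":0,"ty":0,"tz":0,"turn":0,"grip":0}
  ]
}}

```text
time: 32.42
position: [0.6358, -0.0766, 0.0603]
tool_rot: [0.099, 3.139, 0.0]
ft_force: [0.6, -0.6, 0.7]
grip_width: 0.003
grip_force: 0.0
```

Over the cross key at z = 0.060. Pressing by about 16.5 mm.

Emit:
{"api": "send_rows", "payload": {
  "steps": [
    {"tx":0,"ty":0,"tz":0.1,"turn":0,"grip":0},
    {"tx":0,"ty":0,"tz":0.07,"turn":0,"grip":0},
    {"tx":0,"ty":0,"tz":0.05,"turn":0,"grip":0},
    {"tx":0,"ty":0,"tz":0.04,"turn":0,"grip":0},
    {"tx":0,"ty":0,"tz":0.02,"turn":0,"grip":0},
    {"tx":0,"ty":0,"tz":0,"turn":0,"grip":0},
    {"tx":0,"ty":0,"tz":0,"turn":0,"grip":0}
  ]
}}

```text
time: 33.3
position: [0.6358, -0.0769, 0.0463]
tool_rot: [0.1, 3.139, 0.003]
ft_force: [-6.4, 1.5, 18.3]
grip_width: 0.007
grip_force: 9.3
```

Bottomed at 18 N and the same depth as the round key. Lifting clear.

Emit:
{"api": "send_rows", "payload": {
  "steps": [
    {"tx":0,"ty":0,"tz":-0.1,"turn":0,"grip":0},
    {"tx":0,"ty":0,"tz":-0.5,"turn":0,"grip":0},
    {"tx":0,"ty":0,"tz":-0.8,"turn":0,"grip":0},
    {"tx":0,"ty":0,"tz":-0.6,"turn":0,"grip":0},
    {"tx":0,"ty":0,"tz":0,"turn":0,"grip":0},
    {"tx":0,"ty":0,"tz":0,"turn":0,"grip":0},
    {"tx":0,"ty":0,"tz":0,"turn":0,"grip":0},
    {"tx":0,"ty":0,"tz":0,"turn":0,"grip":0}
  ]
}}

```text
time: 34.3
position: [0.6346, -0.0768, 0.1617]
tool_rot: [-0.099, -3.138, 0.0]
ft_force: [-0.4, -0.5, -0.2]
grip_width: 0.002
grip_force: 0.0
```

```bash
python3 -c "
from bench import ctrl
print(ctrl.get_state()['ft_force']);print(ctrl.close_job())"
```

```text
[-0.44409489 -0.52259145 -0.22079869]
the job is handed in; nothing more can be done
None
```

All three meters lie face up in the correct tray nests, the round key and then the cross key were pressed fully down and released, and the job was handed in at about 34 s; the verdict was not shown, and one height probe on meter A's face reached about 86 N along z (about 92 N in all) at the wrist, under the 120 N limit.

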